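# Set a tray-stand leg to length and shut its cam lever in one grip

### The job

The telescopic leg of the bar's tray stand lies in a wooden cradle on the counter. Draw its sliding inner leg out by the blue rubber foot until the red length ring sits at the mouth of the black collar; holding it there against its return spring, squeeze the red cam lever flat along the leg by pinching lever and leg together, never shutting the lever while the leg is off its mark. Finish still holding: keep leg and lever pinched in the fingers, ring at the mouth, and leave everything else on the counter undisturbed.

Things in the scene. Friction and masses are not known exactly. Their poses are not given: they have to be found in the camera images.
- cradle: fixed wooden cradle (base 85 x 225 x 12 mm, only at local y below -47 mm) carrying a level brass tube (26 mm thick) that ends in a black collar (30 mm thick, 34 mm long). A saddle 50 mm wide and high stands at local y -86 to -64 mm. Origin on the counter below the centre of the collar's mouth; z up; +y is the way the inner leg slides out; +x is the lever's side
- collar_mouth (a point): centre of the collar's mouth, 55 mm above the counter on the leg's axis; axes as the cradle's
- leg (a joint): how far the round aluminium inner leg (20 mm thick, axis 55 mm above the counter) is out, m: 0 fully in, stop at 0.070; at 0.040 its red ring is centred on the collar's mouth. Starts 0 to 0.018 out. A 100 N/m spring pulls it in and a drag of about 2.2 N resists motion either way: drawing it to the mark takes about 6 N, and let go there it slips back in
- length_mark (a point): middle of the red ring (10 mm wide) painted round the leg; hidden inside the collar until the leg is drawn out. At the mark it coincides with collar_mouth; all is well while the mouth's edge lies within the width of the ring
- foot_face (a point): point on the inner face (facing the collar) of the blue rubber foot on the leg's end, at axis height, 35 mm to local -x of the axis. Foot: local x -55 to +12 mm, 20 mm thick along y, 25 to 67 mm above the counter. The face lies 28 mm beyond the mouth with the leg in, 68 mm at the mark: a finger beside the leg on its -x side, just inside the foot, can push the foot out along +y
- lever (a joint): angle of the red cam lever, rad: 0 shut (flat along the leg, at its stop), growing as the tip swings out to local +x; starts 0.36 to 0.50 open, limit 0.75. It is stiff (about 2 N at the tip) and stays where it is left. Open at 0.50 the tip stands out to local x +54 mm, so leg and lever fit between fingers open 75 mm or more
- lever_pivot (a point): the lever's pivot. The lever is a red bar 8 mm thick, 24 mm high (43 to 67 mm above the counter), 69 mm long with a rounded tip. Pivot at local x +17, y -5 mm of the cradle, 55 mm above the counter; this point's +y runs to the tip. Shut, it lies parallel to the leg at local x +13 to +21 mm with its tip 64 mm beyond the mouth; leg and shut lever measure 31 mm across (local x -10 to +21 mm)
- lever_tip (a point): middle of the lever's free end
- ginger_jar: blue and white lidded ceramic jar, 106 mm wide, 170 mm high, bystander, origin under its centre
- vase: green glass vase, 90 mm wide, 125 mm high, bystander, origin under its centre
- decanter: amber glass decanter, 76 mm wide, 190 mm high, bystander, origin under its centre
- tumbler: clear glass tumbler, 76 mm wide, 85 mm high, bystander, origin under its centre
- shaker: steel cocktail shaker, 84 mm wide, 190 mm high, bystander, origin under its centre
- ferrule: spare brass ferrule, ring 36 mm wide, 22 mm high, standing beside the cradle, bystander, origin under its centre
- end_cap: spare black rubber end cap, 28 mm wide, 20 mm high, beside the cradle, bystander, origin under its centre
- screwdriver: screwdriver 170 mm long lying on the counter, bystander

How it is judged (in metres and radians):
On the way, in this order (a step that is already met when the one before it is completed fails the run):
1. the fingers hold the leg at its length mark while the lever is still open (y of length_mark in the frame of collar_mouth between -0.005 and 0.005 m and value of joint lever above 0.2 rad and contact force between the fingers and leg above 0.5 N), for 0.2 s.
2. the lever is shut with the leg at its mark (y of length_mark in the frame of collar_mouth between -0.005 and 0.005 m and value of joint lever below 0.08 rad), for 0.2 s.
At the end, for the whole second after the job is handed in: the red ring's middle is within 5 mm of the collar's mouth, the lever is shut (within 0.08 rad), and the fingers still press on both the leg and the lever (more than 3 N each) (all of step 2 and contact force between the fingers and leg above 3 N and contact force between the fingers and lever above 3 N); the arm keeps its last pose, push and grip.
It fails at once if the lever is shut while the leg is off its mark (value of joint lever below 0.12 rad and (y of length_mark in the frame of collar_mouth below -0.008 m or y of length_mark in the frame of collar_mouth above 0.008 m)).
It fails at once if a bystander is disturbed (moved over 20 mm) (distance of any of ginger_jar, vase, decanter, tumbler, shaker, ferrule, end_cap, screwdriver from where it was at the start of the episode above 0.02 m).
It also fails if it takes over 35 s, if anything falls off the work surface, if the arm or the gripper's body presses on something with over 40 N, if the wrist force passes 120 N, or if a joint passes its speed limit or range.

### The arm

A 6-joint arm with a two-finger parallel gripper is mounted at the origin on the work surface. World frame = base frame: x ahead of the robot, y to its left, z up, the work surface at z = 0. Lengths are in mm, angles in rad, forces in N, time in s.
With the tool pointing down it reaches from about 300 to 775 mm from the base axis. Payload 14.6 kg.
Tool frame: the origin (TCP) lies between the finger pads; the fingertips stand manip.tip_reach ahead of it and the grasp point (between the pads) lies 5 mm behind it (manip.tip_reach is the distance from the TCP to the fingertips, in mm); z points along the fingers, y is the line along which they close (so a half turn about z gives the same grasp; the last joint's range is limited). The gripper opens to 94 mm and grips with 3 to 60 N. Pads are 16 mm wide; open, the fingers measure 119 mm over their backs; the gripper's body (75 mm by 177 mm) begins 78 mm behind the grasp point.
Start: joints at [1.238, 0.3, 1.521, -0, 1.321, -0.067], TCP at [144.472, 530.676, 219.446] pointing down, gripper open.
Joint ranges: [-3.03, 3.03], [-0.79, 2.21], [0.23, 2.52], [-1.04, 4.18], [0, 3.07], [-2.55, 2.55]. Speed limits (rad/s): [2.22, 2.22, 2.57, 3.14, 3.14, 3.14].

### API

Orientations are given as [roll, pitch, yaw] about the fixed x, y, z axes, in that order (R = Rz(yaw) Ry(pitch) Rx(roll)).
In Python, from cell import manip gives the robot as it stands. The module is installed in compiled form; this text tells all that it offers.
- The arm moves only by the shell command python3 -m creep 'ROWS' [FORCE]. ROWS is JSON, a list of rows, each a list of 3 entries, a list of its own where there are three numbers: the opening, from -1 (shut) to 1 (fully open), then the shift along the tool's x, y, z in cm, then the turn about the tool's z in units of 5 degrees (1.0 is 5 degrees). In form: [[grip, [tx, ty, tz], roll], ...]. A call has 1 to 12 rows; each row is the pose to reach, as a shift and turn from the pose commanded when the call began, along the tool's axes at that moment; what a row does not reach only later rows make up. A row lasts 1/10 s, in which the tool goes at most 50 mm and 8.59 degrees, less where a joint would pass 70% of its speed; a pose out of reach is approached as far as the arm can. A call with a gripper value outside its range is refused whole. The fingers move at their own pace and stop on an object; FORCE is the grip in N (left out, the last holds). Time passes only in rows, so rows that repeat a pose let the fingers close. It gives the time, the measured TCP pose, the force, the opening and the grip force at its end, in the units of the state.
- manip.read_state(): the state, without advancing time (a new reading comes with each control period).
- manip.camera(name): name is "scene" or "top" or "wrist"; returns the picture (400x640x3 uint8, red, green, blue); there is no depth.
- manip.camera_params(name): a dict with "fovy" (degrees; the focal length in pixels is half the picture's height over the tangent of half this angle, whatever the lens; pixels are square), "cx", "cy" (the principal point, pixels), "origin" and "attitude" of the camera in the world. Camera axes: x right, y down, z forward; pixel columns grow to the right and rows downward; lengths in mm; the calibration is good to about 2 mm. A picture is of the moment at which its call begins: read the wrist's pose just before it. camera_params takes no time and is no camera call; for the wrist camera it gives the pose at the moment of the call.
- manip.sign_off(): hands the job in; it is judged then, once.
The state is a dict: "clock": time; "joints": joint angles; "qd": joint speeds; "effort": joint torques, N m; "eef_pos": TCP position; "eef_rot": TCP orientation; "wrist_force": force on the tool from outside, world axes, zero at the start; "moment": the same for the moment, N m; "finger_gap": finger opening in mm; "finger_force": force on a finger pad.
Only numpy, scipy, OpenCV 4.12 (cv2) and the standard library are available. Lean on these libraries where they do the work, as an engineer would, in place of code of your own. Each camera call takes 0.05 s, during which the arm holds its last target. There are 200 camera calls.

## Working session

There is one attempt and no reset: what is moved stays moved. The work goes in short steps, Python scripts to look and compute and a shell command to move; the robot and the scene stay as the last step left them, time stands still between calls to the robot, and variables do not carry over. Pictures are saved under pics/ and viewed, at most 10 in all, crops included, and the job is handed in when it is done.

```bash
mkdir -p pics; python3 - <<'E'
from cell import manip
import cv2
print(manip.tip_reach, manip.read_state())
for n in ("top","scene"):
    im=manip.camera(n); cv2.imwrite(f"pics/{n}0.png",im[:,:,::-1]); print(n,manip.camera_params(n))
E
```

```text
14.0 {'clock': 0.0, 'joints': array([ 1.23839055e+00,  3.00452219e-01,  1.52157321e+00,  6.04214776e-06,
        1.32070219e+00, -6.66182741e-02]), 'qd': array([ 4.73844864e-05,  1.01788258e-03, -1.52350927e-03, -2.52154542e-04,
       -6.51248607e-04,  2.47017325e-04]), 'effort': array([ 2.30516940e-03, -5.31812489e+01, -3.52731156e+01,  7.08895829e-02,
        2.45453732e-02, -1.42888407e-04]), 'eef_pos': array([144.39927124, 530.45291803, 218.90000903]), 'eef_rot': array([-3.14046059e+00, -8.13930921e-05,  2.87580361e+00]), 'wrist_force': array([-0.20870358, -0.67631933,  0.03949506]), 'moment': array([ 0.02023563, -0.00075708,  0.0800111 ]), 'finger_force': 0.0, 'finger_gap': 94.22493170716963}
top {'fovy': 56.651489635636814, 'cx': 326.7245772800392, 'cy': 203.79618954699512, 'origin': array([ 304.98763928,  -12.92374011, 1149.64607825]), 'attitude': array([-2.91274588e+00, -1.05467319e-03, -1.51117419e+00])}
scene {'fovy': 54.84775606630465, 'cx': 315.40378915748846, 'cy': 201.61093581914392, 'origin': array([1456.66014982, -267.69357395,  653.30900861]), 'attitude': array([-2.12848095, -0.0081171 ,  1.2961885 ])}
```

View pics/top0.png

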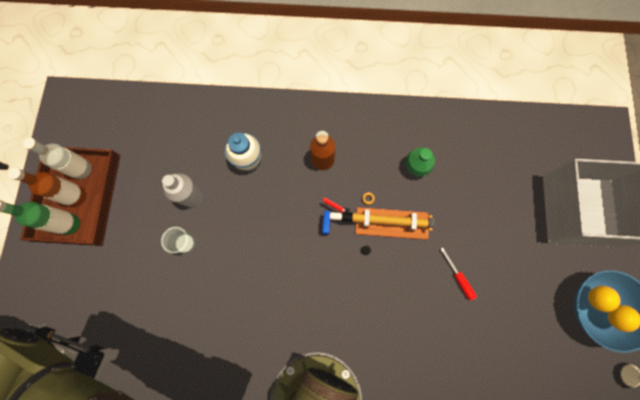

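View pics/scene0.png

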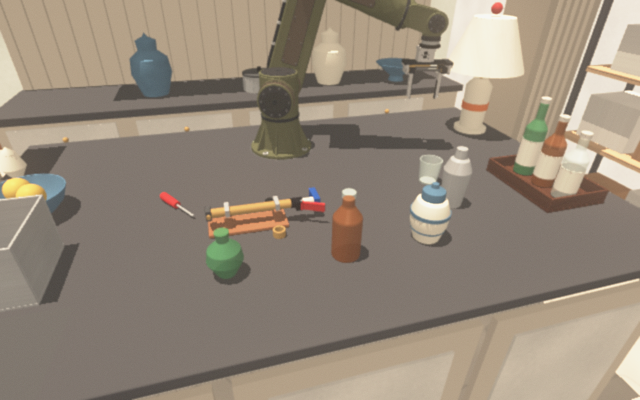

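The top view shows the leg pointing left (about world +y): foot at (327,222), red lever at (333,205) and collar at (347,216). The ferrule is at (368,198) and the end cap at (365,250).

```bash
cat > h.py <<'E'
from cell import manip
import numpy as np, cv2
from scipy.spatial.transform import Rotation as Ro
def ray(p,uv,z):
    f=200/np.tan(np.radians(p["fovy"])/2)
    d=np.array([(uv[0]-p["cx"])/f,(uv[1]-p["cy"])/f,1.])
    d=Ro.from_euler("xyz",p["attitude"]).apply(d); o=np.array(p["origin"])
    return o+d*(z-o[2])/d[2]
def mask(im,lo,hi):
    return cv2.inRange(cv2.cvtColor(im,cv2.COLOR_RGB2HSV),np.array(lo),np.array(hi))
def blobs(m,amin):
    out=[]
    for c in cv2.findContours(m,cv2.RETR_EXTERNAL,cv2.CHAIN_APPROX_NONE)[0]:
        if cv2.contourArea(c)>=amin: out.append(c)
    return out
BLUE=((105,150,60),(125,255,255)); RED1=((0,190,90),(4,255,255)); RED2=((174,190,90),(180,255,255)); YEL=((10,150,90),(30,255,255))
E
python3 - <<'E'
from h import *
im=cv2.imread("pics/top0.png")[:,:,::-1].copy(); p=manip.camera_params("top")
for n,m,z in (("blue",mask(im,*BLUE),67),("red",mask(im,*RED1)|mask(im,*RED2),67),("yel",mask(im,*YEL),55)):
    for c in blobs(m,20):
        r=cv2.minAreaRect(c)
        if not(280<r[0][0]<500 and 180<r[0][1]<310): continue
        print(n,np.round(r[0]),np.round(r[1]),ray(p,r[0],z).round(), [ray(p,q,z).round()[:2].tolist() for q in cv2.boxPoints(r)])
print("mouth?",ray(p,(342,216),70),"ferr",ray(p,(368,198),10),"cap",ray(p,(365,250),20),"dec",ray(p,(322,155),60))
c=im[170:290,300:460]; cv2.imwrite("pics/c.png",cv2.resize(c,None,fx=5,fy=5,interpolation=cv2.INTER_CUBIC)[:,:,::-1])
E
```

```text
blue [326. 222.] [ 7. 23.] [500.   0.  67.] [[466.0, 11.0], [536.0, 9.0], [535.0, -10.0], [465.0, -8.0]]
red [465. 286.] [30.  9.] [ 341. -407.   67.] [[367.0, -374.0], [382.0, -396.0], [314.0, -439.0], [300.0, -417.0]]
red [333. 205.] [21.  4.] [556. -17.  67.] [[564.0, 13.0], [574.0, 9.0], [547.0, -47.0], [537.0, -43.0]]
yel [391. 223.] [80. 27.] [ 512. -196.   55.] [[473.0, -75.0], [556.0, -77.0], [552.0, -318.0], [469.0, -312.0]]
yel [368. 198.] [11. 12.] [ 584. -122.   55.] [[582.0, -97.0], [610.0, -122.0], [587.0, -147.0], [559.0, -122.0]]
mouth? [521.70972682 -46.50128848  70.        ] ferr [ 596.66626477 -127.61113592   10.        ] cap [ 430.79405676 -123.10485577   20.        ] dec [713.10523843  25.00908731  60.        ]
```

View pics/c.png

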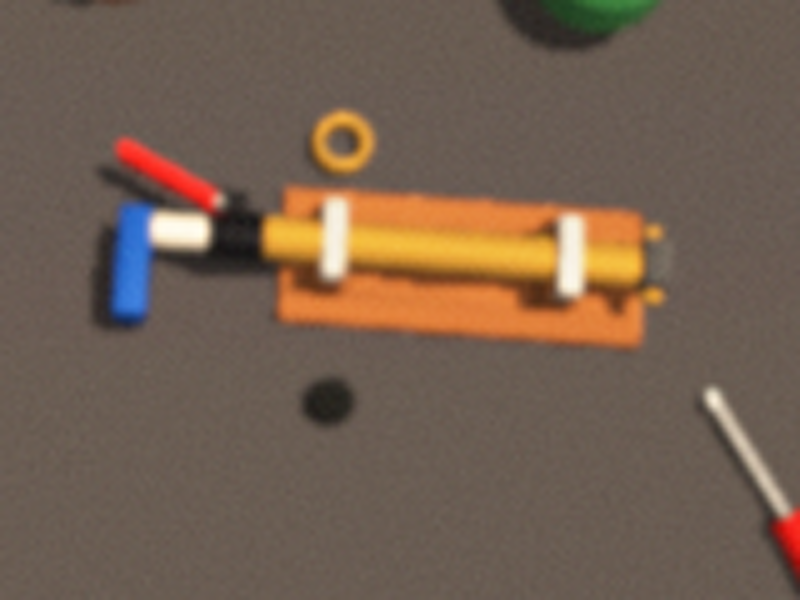

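The enlarged crop confirms it: the leg points to world +y with its axis near x≈523 and the inner foot face near y≈-9. The lever opens to +x. I'll move over it with the tool's y axis along world x for a wrist view.

```bash
python3 -m creep '[[1,[-51,-42,-6],15],[1,[-51,-42,-6],15],[1,[-51,-42,-6],15],[1,[-51,-42,-6],15],[1,[-51,-42,-6],15],[1,[-51,-42,-6],15],[1,[-51,-42,-6],15],[1,[-51,-42,-6],15],[1,[-51,-42,-6],15],[1,[-51,-42,-6],15],[1,[-51,-42,-6],15],[1,[-51,-42,-6],15]]' 25
python3 -m creep '[[1,[0,0,0],0]]'
```

```text
clock: 1.3
eef_pos: [490.5, 40.9, 273.8]
eef_rot: [-3.142, -0.0, 1.567]
wrist_force: [0.7, 0.6, -0.0]
finger_gap: 94.0
finger_force: 0.0
clock: 1.4
eef_pos: [491.7, 39.0, 273.4]
eef_rot: [-3.141, 0.001, 1.562]
wrist_force: [1.1, 0.3, 0.3]
finger_gap: 93.9
finger_force: 0.0
```

```bash
python3 - <<'E'
from h import *
p=manip.camera_params("wrist"); im=manip.camera("wrist"); np.save("w1.npy",im)
import pickle; pickle.dump(p,open("w1.pkl","wb"))
cv2.imwrite("pics/w1.png",im[:,:,::-1]); print(p, manip.read_state()["eef_pos"])
E
```

```text
{'fovy': 68.44639034638473, 'cx': 323.09335037880004, 'cy': 196.55572136938588, 'origin': array([492.36146902, 111.89114376, 438.48654373]), 'attitude': array([ 2.88771267e+00,  5.34946030e-04, -7.98955882e-03])} [490.44887559  40.99989937 273.09894243]
```

View pics/w1.png

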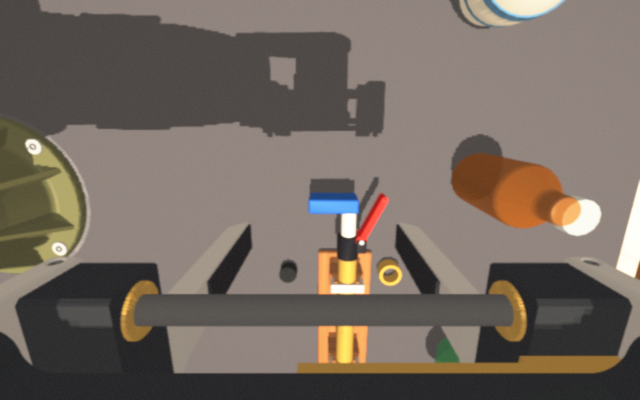

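The wrist view shows the foot at (333,203), lever from (362,240) to (384,198), white leg at (348,222), and collar at rows 234–259. Next I'll measure the axis from row midpoints.

```bash
cat > meas.py <<'E'
from h import *
def meas(im,p,x0=295,x1=400,y0=180,y1=290):
    m=np.zeros((400,640),np.uint8); m[y0:y1,x0:x1]=255
    b=max(blobs(mask(im,*BLUE)&m,50),key=cv2.contourArea)[:,0]
    lo=b[:,1].max(); print("foot px",b.min(0),b.max(0))
    print("foot inner top edge",[ray(p,(x,lo+.5),67).round(1).tolist() for x in (b[:,0].min(),b[:,0].max()+1)])
    r=max(blobs((mask(im,*RED1)|mask(im,*RED2))&m,30),key=cv2.contourArea)
    vx,vy,cx,cy=cv2.fitLine(r,cv2.DIST_L2,0,.01,.01).ravel()
    q=r[:,0]; t=(q-[cx,cy])@[vx,vy]; e=[ray(p,(cx+vx*s,cy+vy*s),67).round(1) for s in (t.min(),t.max())]
    print("lever ends",e, "angle from y", np.arctan2(*(abs((e[1]-e[0])[:2])))); 
    hsv=cv2.cvtColor(im,cv2.COLOR_RGB2HSV); return hsv
if __name__=="__main__":
    import pickle
    im=np.load("w1.npy"); p=pickle.load(open("w1.pkl","rb")); hsv=meas(im,p)
    L=[]
    for y in list(range(217,231,2))+list(range(263,281,3)):
        s,v,h=hsv[y,:,1].astype(int),hsv[y,:,2].astype(int),hsv[y,:,0]
        if y<232: ok=(s<40)&(v>150)
        else: ok=(h>15)&(h<32)&(s>120)&(v>60)
        ix=[x for x in np.where(ok)[0] if 330<x<365]
        if ix: a=ray(p,((ix[0]+ix[-1]+1)/2,y+.5),55); L.append(a); print(y,ix[0],ix[-1],a.round(1))
    print("col 348:",[(y,im[y,348].tolist()) for y in range(226,264,2)])
    for y in (235,259): print(y,ray(p,(348,y),70).round(1))
E
python3 meas.py
```

```text
foot px [309 193] [358 213]
foot inner top edge [[472.5, -7.5, 67.0], [538.8, -8.1, 67.0]]
lever ends [array([535.7, -45.9,  67. ]), array([568.9,  17.1,  67. ])] angle from y 0.4850011467786824
217 342 355 [526.7 -17.6  55. ]
219 342 355 [526.7 -20.5  55. ]
221 342 355 [526.8 -23.4  55. ]
223 342 355 [526.8 -26.3  55. ]
225 342 355 [526.9 -29.2  55. ]
227 342 355 [526.9 -32.2  55. ]
229 342 355 [526.9 -35.1  55. ]
263 338 364 [531.2 -87.   55. ]
266 338 364 [531.3 -91.7  55. ]
269 338 364 [531.4 -96.4  55. ]
272 338 364 [ 531.5 -101.2   55. ]
275 338 364 [ 531.6 -106.    55. ]
278 338 364 [ 531.6 -110.9   55. ]
col 348: [(226, [255, 255, 255]), (228, [255, 255, 255]), (230, [255, 255, 255]), (232, [255, 255, 255]), (234, [255, 255, 255]), (236, [255, 255, 254]), (238, [135, 126, 113]), (240, [58, 53, 55]), (242, [65, 58, 61]), (244, [64, 62, 62]), (246, [64, 59, 61]), (248, [66, 62, 63]), (250, [65, 60, 62]), (252, [66, 63, 63]), (254, [66, 62, 63]), (256, [66, 62, 63]), (258, [67, 62, 64]), (260, [113, 91, 66]), (262, [254, 229, 102])]
235 [524.4 -37.2  70. ]
259 [524.8 -72.4  70. ]
```

```bash
python3 -m creep '[[1,[-4,2.5,0],0],[1,[-6.5,4.4,0],0],[1,[-6.5,4.4,3],0],[1,[-6.5,4.4,7],0],[1,[-6.5,4.4,11],0],[1,[-6.5,4.4,14],0],[1,[-6.5,4.4,16],0],[1,[-6.5,4.4,16],0]]'; python3 -m creep '[[1,[0,0,0],0]]'
python3 - <<'E'
from h import *
p=manip.camera_params("wrist"); im=manip.camera("wrist"); np.save("w2.npy",im)
cv2.imwrite("pics/w2.png",im[:,:,::-1]); print(p, manip.read_state()["eef_pos"])
E
```

```text
clock: 2.25
eef_pos: [531.7, -20.9, 111.2]
eef_rot: [-3.137, -0.001, 1.568]
wrist_force: [0.4, -0.3, 0.6]
finger_gap: 93.8
finger_force: 0.0
clock: 2.35
eef_pos: [533.5, -21.4, 114.4]
eef_rot: [3.141, -0.0, 1.568]
wrist_force: [0.4, -0.1, 0.1]
finger_gap: 93.8
finger_force: 0.0
{'fovy': 68.44639034638473, 'cx': 323.09335037880004, 'cy': 196.55572136938588, 'origin': array([533.6778281 ,  51.40977153, 279.59598476]), 'attitude': array([ 2.88841499e+00, -4.62751629e-06, -2.29576337e-03])} [533.89047919 -21.63451314 115.01517334]
```

View pics/w2.png

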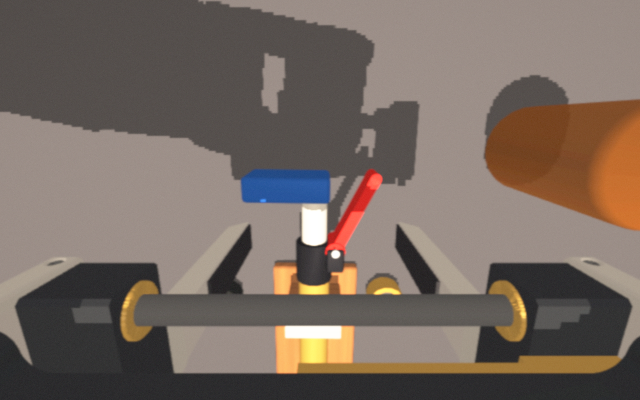

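Closer up, the foot spans (241–330, 170–202), the leg columns 302–327, and the collar mouth is near row 237. The lever tip is at (375,175). The descent path is clear.

```bash
python3 - <<'E'
from meas import *
im=np.load("w2.npy"); p=manip.camera_params("wrist"); hsv=meas(im,p,230,390,160,260)
for y in list(range(212,234,5))+list(range(246,275,6)):
    r=hsv[y].astype(int); ok=(r[:,1]<50)&(r[:,2]>165) if y<240 else r[:,2]<110
    ix=[x for x in np.where(ok)[0] if 292<x<(345 if y<240 else 329 if y<270 else 334)]
    if ix: print(y,ix[0],ix[-1],ray(p,((ix[0]+ix[-1]+1)/2,y+.5),55).round(1))
for x in (302,314): print(x,[(y,int(im[y,x].mean())) for y in range(230,246)])
for y in (236,238,240,242): print(y,ray(p,(314,y),65).round(1),ray(p,(314,y),70).round(1))
E
```

```text
foot px [242 170] [328 202]
foot inner top edge [[473.0, -8.4, 67.0], [538.4, -8.6, 67.0]]
lever ends [array([535.2, -49.8,  67. ]), array([572.4,  14.9,  67. ])] angle from y 0.521805240437022
212 301 326 [526.7 -20.3  55. ]
217 302 326 [527.  -24.5  55. ]
222 302 326 [527.  -28.7  55. ]
227 302 326 [527. -33.  55.]
232 302 326 [526.9 -37.4  55. ]
246 296 325 [523.9 -49.7  55. ]
252 296 328 [525.1 -55.1  55. ]
258 296 328 [525.  -60.6  55. ]
264 296 328 [525.  -66.1  55. ]
270 297 333 [527.4 -71.7  55. ]
302 [(230, 212), (231, 212), (232, 212), (233, 211), (234, 211), (235, 210), (236, 208), (237, 203), (238, 203), (239, 199), (240, 190), (241, 153), (242, 94), (243, 47), (244, 36), (245, 37)]
314 [(230, 255), (231, 255), (232, 255), (233, 255), (234, 255), (235, 255), (236, 255), (237, 255), (238, 255), (239, 255), (240, 255), (241, 255), (242, 255), (243, 255), (244, 254), (245, 211)]
236 [526.8 -36.4  65. ] [527.  -34.3  70. ]
238 [526.8 -38.1  65. ] [527. -36.  70.]
240 [526.8 -39.7  65. ] [526.9 -37.6  70. ]
242 [526.8 -41.4  65. ] [526.9 -39.3  70. ]
```

```bash
python3 -m creep '[[1,[-0.2,0,3],0],[1,[-0.2,0,5],0],[1,[-0.2,0,6.4],0],[1,[-0.2,0,6.4],0],[1,[-0.2,0,6.4],0]]'; python3 -m creep '[[1,[0.8,0,0],0],[1,[1.4,0,0],0],[1,[2,0,0],0],[1,[2.6,0,0],0],[1,[3,0,0],0],[1,[3,0,0],0],[1,[3,0,0],0]]'
python3 - <<'E'
from h import *
s=manip.read_state();print(s["wrist_force"],s["eef_pos"])
p=manip.camera_params("wrist"); im=manip.camera("wrist"); np.save("w3.npy",im)
cv2.imwrite("pics/w3.png",im[:,:,::-1]); s=manip.read_state();print(s["wrist_force"],s["eef_pos"])
E
```

```text
clock: 2.9
eef_pos: [534.1, -24.1, 50.8]
eef_rot: [3.14, 0.0, 1.567]
wrist_force: [0.3, -0.2, 0.4]
finger_gap: 93.9
finger_force: 0.0
clock: 3.6
eef_pos: [533.4, 6.2, 49.5]
eef_rot: [-3.141, -0.0, 1.567]
wrist_force: [0.3, -0.4, 0.3]
finger_gap: 94.0
finger_force: 0.4
[ 0.27640269 -0.40768735  0.29535436] [533.353614     6.17959037  49.52489963]
[ 0.1396707  -1.14731528  0.76975446] [533.3064026    6.04922004  49.47211767]
```

View pics/w3.png

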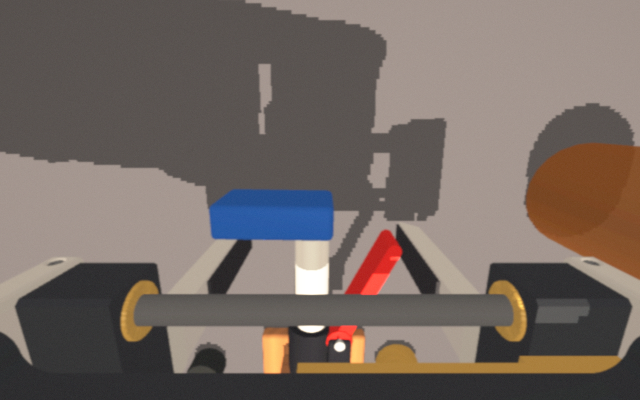

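The foot's lower edge is at row 238 and the mouth is visible near row 330, just below the gripper bar. The ring isn't out yet.

```bash
python3 - <<'E'
from meas import *
im=np.load("w3.npy"); p=manip.camera_params("wrist"); meas(im,p,200,400,180,300)
for x in (300,312): print(x,[(y,im[y,x].tolist()) for y in range(326,340)])
for y in (328,332,336): print(y,ray(p,(312,y),65).round(1),ray(p,(300,y),55).round(1))
E
python3 -m creep '[[1,[0.3,0,0],0],[1,[0.6,0,0],0],[1,[0.8,0,0],0],[1,[0.8,0,0],0]]'
python3 - <<'E'
from meas import *
p=manip.camera_params("wrist"); im=manip.camera("wrist"); np.save("w4.npy",im)
cv2.imwrite("pics/w4.png",cv2.resize(im[170:400,190:450],None,fx=2.5,fy=2.5)[:,:,::-1]); s=manip.read_state();print(s["wrist_force"],s["eef_pos"])
meas(im,p,190,410,180,300)
E
```

```text
foot px [210 190] [332 239]
foot inner top edge [[472.4, 16.9, 67.0], [538.7, 16.7, 67.0]]
lever ends [array([548.7, -17.3,  67. ]), array([572.8,  17.7,  67. ])] angle from y 0.6030145305904715
300 [(326, [249, 242, 226]), (327, [254, 252, 244]), (328, [249, 242, 226]), (329, [189, 173, 153]), (330, [96, 87, 80]), (331, [41, 39, 38]), (332, [35, 33, 35]), (333, [38, 34, 37]), (334, [35, 33, 36]), (335, [43, 43, 45]), (336, [56, 51, 53]), (337, [60, 57, 57]), (338, [60, 57, 58]), (339, [61, 58, 60])]
312 [(326, [255, 254, 249]), (327, [255, 255, 255]), (328, [255, 255, 255]), (329, [255, 255, 255]), (330, [255, 255, 255]), (331, [255, 255, 254]), (332, [233, 221, 197]), (333, [85, 79, 71]), (334, [40, 37, 39]), (335, [33, 32, 34]), (336, [41, 40, 39]), (337, [56, 52, 53]), (338, [69, 63, 66]), (339, [65, 59, 63])]
328 [526.6 -40.6  65. ] [518.5 -48.5  55. ]
332 [526.6 -43.3  65. ] [518.5 -51.5  55. ]
336 [526.5 -46.2  65. ] [518.4 -54.5  55. ]
clock: 4.05
eef_pos: [533.5, 13.8, 49.5]
eef_rot: [-3.141, 0.0, 1.567]
wrist_force: [0.1, -2.7, 0.6]
finger_gap: 93.9
finger_force: 1.8
[ 1.14629997 -3.01487218 -0.85954214] [533.46649153  13.76438694  49.5323485 ]
foot px [210 190] [332 239]
foot inner top edge [[472.5, 24.6, 67.0], [538.9, 24.4, 67.0]]
lever ends [array([552. ,  -9.6,  67. ]), array([572.1,  19.4,  67. ])] angle from y 0.6060823943292662
```

View pics/w4.png

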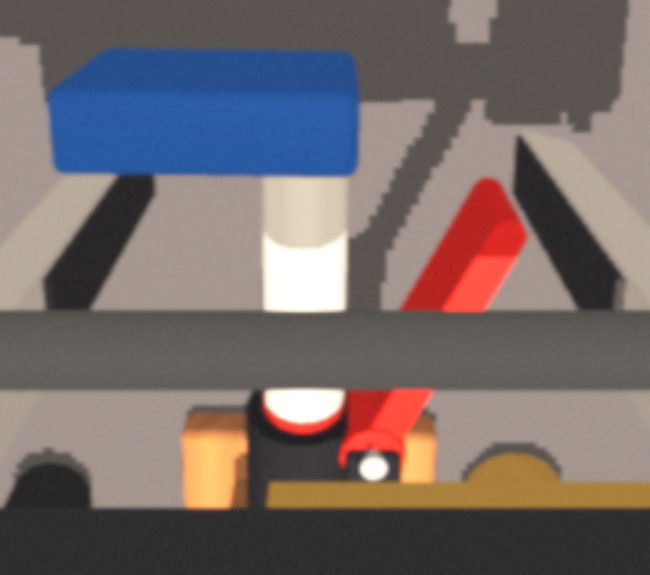

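The red ring is just emerging at the mouth as a crescent near crop (303,425). Measuring its visible width.

```bash
python3 - <<'E'
from meas import *
im=np.load("w4.npy"); p=manip.camera_params("wrist")
for x in (306,311,316): print(x,[(y,im[y,x].tolist()) for y in range(334,348)])
for y in range(334,348,2): print(y,ray(p,(311,y),65).round(1))
E
```

```text
306 [(334, [255, 255, 255]), (335, [255, 255, 255]), (336, [255, 255, 255]), (337, [255, 255, 253]), (338, [254, 220, 194]), (339, [254, 104, 88]), (340, [254, 72, 60]), (341, [253, 66, 53]), (342, [223, 52, 44]), (343, [117, 40, 40]), (344, [47, 31, 36]), (345, [32, 29, 33]), (346, [37, 35, 36]), (347, [39, 37, 38])]
311 [(334, [255, 255, 255]), (335, [255, 255, 255]), (336, [255, 255, 255]), (337, [255, 255, 255]), (338, [255, 252, 243]), (339, [255, 167, 144]), (340, [255, 83, 67]), (341, [255, 70, 54]), (342, [254, 63, 50]), (343, [190, 46, 41]), (344, [70, 35, 37]), (345, [38, 33, 35]), (346, [32, 31, 35]), (347, [40, 38, 40])]
316 [(334, [255, 255, 255]), (335, [255, 255, 255]), (336, [255, 255, 255]), (337, [255, 255, 253]), (338, [254, 221, 194]), (339, [254, 108, 92]), (340, [254, 70, 56]), (341, [253, 63, 50]), (342, [203, 46, 42]), (343, [93, 35, 39]), (344, [44, 36, 37]), (345, [31, 32, 33]), (346, [36, 31, 35]), (347, [42, 40, 42])]
334 [526.1 -37.1  65. ]
336 [526.1 -38.5  65. ]
338 [526.1 -39.9  65. ]
340 [526.  -41.4  65. ]
342 [526.  -42.8  65. ]
344 [526.  -44.2  65. ]
346 [526.  -45.7  65. ]
```

About 3.4 mm of ring is showing, so I'll push 1.5 mm more, centre across, hold, then close slowly.

```bash
python3 -m creep '[[1,[0.15,-0.1,0],0],[1,[0.15,-0.1,0],0],[1,[0.15,-0.1,0],0],[1,[0.15,-0.1,0],0],[0.6,[0.15,-0.1,0],0],[0.3,[0.15,-0.1,0],0],[0.1,[0.15,-0.1,0],0],[0.1,[0.15,-0.1,0],0],[0.1,[0.15,-0.1,0],0]]' 20
python3 - <<'E'
from meas import *
p=manip.camera_params("wrist"); im=manip.camera("wrist"); s=manip.read_state();print(s["wrist_force"],s["eef_pos"],s["finger_gap"],s["finger_force"])
meas(im,p,190,410,180,300)
for x in (311,312): print(x,[(y,im[y,x].tolist()[:2]) for y in range(336,352)])
E
```

```text
clock: 5.0
eef_pos: [532.5, 15.3, 49.6]
eef_rot: [-3.141, 0.0, 1.567]
wrist_force: [-1.8, -4.4, -0.2]
finger_gap: 57.8
finger_force: 4.5
[-1.32635248 -4.44835813 -0.37375854] [532.52597367  15.30825037  49.65263081] 54.07390221520482 4.359494671225548
foot px [212 190] [334 239]
foot inner top edge [[472.6, 26.1, 67.0], [539.0, 25.9, 67.0]]
lever ends [array([546.4,  -7.3,  67. ]), array([558. ,  26.5,  67. ])] angle from y 0.33059988091290055
311 [(336, [255, 255]), (337, [255, 255]), (338, [255, 237]), (339, [255, 115]), (340, [255, 75]), (341, [255, 70]), (342, [255, 71]), (343, [255, 71]), (344, [254, 67]), (345, [200, 51]), (346, [72, 35]), (347, [41, 37]), (348, [40, 38]), (349, [41, 38]), (350, [55, 55]), (351, [67, 65])]
312 [(336, [255, 255]), (337, [255, 255]), (338, [255, 238]), (339, [255, 120]), (340, [255, 76]), (341, [255, 73]), (342, [255, 73]), (343, [255, 73]), (344, [254, 67]), (345, [199, 46]), (346, [77, 37]), (347, [38, 34]), (348, [35, 35]), (349, [43, 41]), (350, [56, 52]), (351, [65, 63])]
```

The visible ring is now about 5.1 mm, so the leg is on the mark, and the lever is closing. Finish the squeeze.

```bash
python3 -m creep '[[-0.1,[0,0,0],0],[-0.2,[0,0,0],0],[-0.3,[0,0,0],0],[-0.4,[0,0,0],0],[-0.6,[0,0,0],0],[-1,[0,0,0],0],[-1,[0,0,0],0],[-1,[0,0,0],0],[-1,[0,0,0],0],[-1,[0,0,0],0]]' 20
python3 - <<'E'
from meas import *
p=manip.camera_params("wrist"); im=manip.camera("wrist"); s=manip.read_state();print(s["wrist_force"],s["eef_pos"],s["finger_gap"],s["finger_force"])
cv2.imwrite("pics/w5.png",cv2.resize(im[170:400,190:450],None,fx=2.5,fy=2.5)[:,:,::-1])
for x in (311,312): print(x,[(y,im[y,x].tolist()[:2]) for y in range(336,352)])
E
```

```text
clock: 6.05
eef_pos: [532.0, 15.3, 49.6]
eef_rot: [-3.14, -0.0, 1.567]
wrist_force: [-7.0, -3.9, 3.4]
finger_gap: 29.8
finger_force: 21.2
[-6.98599249 -4.61339713  3.15610694] [531.97737591  15.34116337  49.59841903] 29.977424987461742 21.208827774971724
311 [(336, [255, 255]), (337, [255, 255]), (338, [255, 209]), (339, [255, 95]), (340, [255, 69]), (341, [255, 71]), (342, [255, 69]), (343, [255, 72]), (344, [254, 63]), (345, [196, 46]), (346, [72, 32]), (347, [38, 34]), (348, [32, 30]), (349, [43, 40]), (350, [58, 53]), (351, [68, 63])]
312 [(336, [255, 255]), (337, [255, 255]), (338, [255, 224]), (339, [255, 100]), (340, [255, 74]), (341, [255, 70]), (342, [255, 71]), (343, [255, 73]), (344, [254, 67]), (345, [198, 44]), (346, [76, 36]), (347, [36, 33]), (348, [38, 38]), (349, [43, 40]), (350, [55, 53]), (351, [68, 64])]
```

View pics/w5.png

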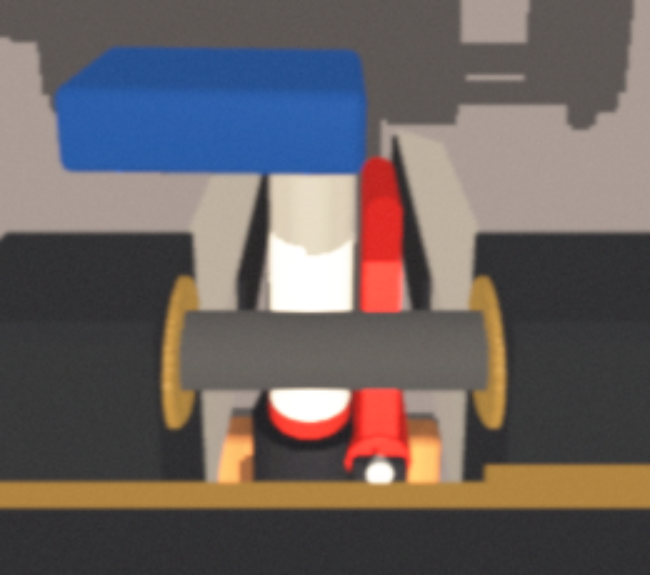

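The lever lies flat along the leg (crop x≈380), both fingers are pinching at a 30 mm gap and 21 N, and the ring still shows about 5 mm at the mouth. Handing in.

```bash
python3 -c "
from cell import manip
print(manip.sign_off())"
```

```text
the job is handed in; nothing more can be done
None
```

The job is handed in, with no verdict returned: the leg is held with its ring at the collar mouth (about 5 mm of the 10 mm ring showing), lever shut, leg and lever pinched at about 21 N, about 6 s used, and no move came near a bystander.

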